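Stop the tool-clamping bench, clear its stand and nest the empty holder sleeves

ROBOT

A 7-joint arm with a two-finger parallel gripper is mounted at the origin on the work surface. World frame = base frame: x ahead of the robot, y to its left, z up, the work surface at z = 0. Lengths are in m, angles in rad, forces in N, time in s.
With the tool pointing down it reaches from about 0.425 to 0.875 m from the base axis. Payload 4.7 kg.
Tool frame: the origin (TCP) lies midway between the tips of the shut fingers; the grasp point (between the pads) lies 19 mm behind it; z points along the fingers, y is the line along which they close (so a half turn about z gives the same grasp; the last joint's range is limited). The gripper opens to 87 mm and grips with 3 to 60 N. Pads are 19 mm wide; open, the fingers measure 117 mm over their backs; the gripper's body (75 mm by 190 mm) begins 51 mm behind the grasp point.
Start: joints at [-1.179, 0.321, -0.07, 1.45, 0.023, 1.371, -0.057], TCP at [0.24, 0.604, 0.223] pointing down, gripper open.
Joint ranges: [-2.86, 2.86], [-0.3, 2.09], [-1.38, 1.24], [0.06, 2.45], [-1.56, 4.7], [0.09, 2.05], [-2.69, 2.69]. Speed limits (rad/s): [2.57, 2.57, 3.14, 3.14, 3.14, 3.14, 3.14].

INTERFACE

Orientations are given as a rotation vector (axis times angle).
In Python, from bench import ctrl gives the robot as it stands. The module is installed in compiled form; this text tells all that it offers.
- The arm moves only by the tool carry_out, never from a script. Its argument "steps" is a list of rows, each a list of 7 numbers: the turn, a rotation vector about the world's x, y, z in degrees, then the shift along the world's x, y, z in cm, then the opening, from 0 (shut) to 1 (fully open). A call has 1 to 12 rows; each row is the pose to reach, as a shift and turn from the pose commanded when the call began; what a row does not reach only later rows make up. A row lasts 1/10 s, in which the tool goes at most 50 mm and 8.59 degrees, less where a joint would pass 70% of its speed; a pose out of reach is approached as far as the arm can. A call with a gripper value outside its range is refused whole. The fingers move at their own pace and stop on an object; "squeeze" is the grip in N (left out, the last holds). Time passes only in rows, so rows that repeat a pose let the fingers close. It gives the time, the measured TCP pose, the force, the opening and the grip force at its end, in the units of the state.
- ctrl.get_state(): the state, without advancing time (a new reading comes with each control period).
- ctrl.get_image(name): name is "side" or "top" or "wrist"; returns a dict with "pixels" (400x640x3 uint8, red, green, blue), "camera_matrix" (3x3 intrinsics, pixels), "cam_to_world" (4x4, takes a point from camera to world coordinates); the wrist camera has in their place "T_tool_cam" (4x4, takes a point from camera to tool coordinates, whose origin is the TCP and whose axes are the flange's). Camera axes: x right, y down, z forward; pixel columns grow to the right and rows downward; lengths in m; the calibration is good to about 2 mm. The wrist camera is an equidistant fisheye: a pixel r from the principal point sees the ray r / f radians off the axis. A picture is of the moment at which its call begins: read the wrist's pose just before it. There is no depth.
- ctrl.close_job(): hands the job in; it is judged then, once.
The state is a dict: "time": time; "joint_positions": joint angles; "qd": joint speeds; "joint_torque": joint torques, N m; "position": TCP position; "tool_rot": TCP orientation; "ft_force": force on the tool from outside, world axes, zero at the start; "torque": the same for the moment, N m; "grip_width": opening from 0.0 (shut) to 1.0 (fully open); "grip_force": force on a finger pad.
Only numpy, scipy, OpenCV 4.12 (cv2) and the standard library are available. Lean on these libraries where they do the work, as an engineer would, in place of code of your own. Each camera call takes 0.05 s, during which the arm holds its last target. There are 200 camera calls.

TASK

Make the bench safe first by pushing the mushroom stop button fully down, so that it stays down. Then take the hook spanner that lies over the green stand and lay it flat on the rubber mat, centred and along the mat's length, and nest every loose sleeve, mouth up and fully seated, one in another on the sleeve fixed in the green stand. Only when all are stacked, turn the stop's head clockwise until it is fully up again; leave the chuck, the wrench and the jar where they are.

Things in the scene. Friction and masses are not known exactly. Their poses are not given: they have to be found in the camera images.
- pot1: grey plastic tool-holder sleeve, a tapered cup: outer diameter 60 mm at the open rim, 37.6 mm at the closed foot, 70 mm tall, wall 2.5 mm, inner floor 25 mm above the underside, all alike. Origin: centre of the underside, z towards the rim. Starts upright on the cork sheet; may be absent. Nested in a like sleeve it stands 25 mm higher. Grip it across the rim
- pot2: grey plastic tool-holder sleeve, a tapered cup: outer diameter 60 mm at the open rim, 37.6 mm at the closed foot, 70 mm tall, wall 2.5 mm, inner floor 25 mm above the underside, all alike. Origin: centre of the underside, z towards the rim. Starts upright on the cork sheet; may be absent. Nested in a like sleeve it stands 25 mm higher. Grip it across the rim
- pot3: grey plastic tool-holder sleeve, a tapered cup: outer diameter 60 mm at the open rim, 37.6 mm at the closed foot, 70 mm tall, wall 2.5 mm, inner floor 25 mm above the underside, all alike. Origin: centre of the underside, z towards the rim. Starts upright on the cork sheet; may be absent. Nested in a like sleeve it stands 25 mm higher. Grip it across the rim
- pot4: grey plastic tool-holder sleeve, a tapered cup: outer diameter 60 mm at the open rim, 37.6 mm at the closed foot, 70 mm tall, wall 2.5 mm, inner floor 25 mm above the underside, all alike. Origin: centre of the underside, z towards the rim. Starts upright on the cork sheet; may be absent. Nested in a like sleeve it stands 25 mm higher. Grip it across the rim
- pot5: grey plastic tool-holder sleeve, a tapered cup: outer diameter 60 mm at the open rim, 37.6 mm at the closed foot, 70 mm tall, wall 2.5 mm, inner floor 25 mm above the underside, all alike. Origin: centre of the underside, z towards the rim. Starts upright on the cork sheet; may be absent. Nested in a like sleeve it stands 25 mm higher. Grip it across the rim
- stand: green steel stand fixed to the bench: foot plate 215 x 90 x 8 mm. At x = +55 mm a sleeve like the loose ones is fixed upright, mouth up (rim 78 mm above the bench); at x = -55 mm a green upright, 20 mm thick, with a saddle 78 mm high between two black horns 42 mm apart, up to 92 mm. Origin: centre of the underside, x along its length
- stand_seat (a point): centre of the underside of the sleeve fixed in the stand (8 mm above the bench); axes as the stand's. Its rim is 70 mm above this point; a first sleeve nested in it has its origin 25 mm above this point, the next 50 mm, and so on
- spanner: dark steel hook spanner, flat, 220 mm long, 10 mm thick: handle 24 mm wide from x = -76 to +104 mm, forked head 55 mm wide at the -x end (to x = -116 mm). Origin: on the underside; x along the handle, z up. It starts lying across the stand, on the saddle and on the fixed sleeve's rim, covering its mouth
- spanner_grip (a point): point of the spanner's handle (x = -10 mm, mid-thickness) that hangs free between saddle and sleeve at the start; grip here across the handle's 24 mm
- board: thin cork sheet 250 x 250 mm, flush with the bench top, on which the loose sleeves start. Origin: centre of the underside
- mat: black rubber mat 250 x 110 x 3 mm fixed on the bench, empty. Origin: centre of the underside, x along its length
- station: yellow control box 110 x 100 x 60 mm fixed on the bench, carrying the stop button on its top. Origin: centre of the underside
- stop (a joint): travel of the mushroom stop, m: 0 fully up, 0.014 fully down; it stays where it is left. 5 to 8 N on top press it down, and its head then turns by itself 0.6 rad anticlockwise seen from above; turning the head 0.6 rad clockwise seen from above screws it up again by 14 mm (let the gripper rise with it)
- stop_top (a point): top centre of the red mushroom head, 107 mm above the bench when up, 93 mm when down. Head: 44 mm diameter, 28 mm tall, straight sides from 6 mm below the top to 3 mm above its underside, on a 26 mm stem; does not turn with the head
- chuck: bystander: steel collet chuck standing nut down, 62 mm diameter, 105 mm tall. Origin: centre of the underside
- wrench: bystander: combination wrench, 190 mm long, lying on the bench
- jar: bystander: amber jar, 68 mm diameter, 90 mm tall. Origin: centre of the underside
Mind the look-alikes: they are no part of the job. What is shaped like the pot2 but blue or yellow is not meant.

How it is judged:
By the outcome, as a careful person would: the job done as asked, in the order asked, and still so for the second after the job is handed in, with the robot touching nothing.
Of pot1, pot2, pot3, pot4, pot5 only 3 to 5 are there at a start; the rules pass over those that are not, and their reading is None.
At some moment in a run one of pot1, pot2, pot3, pot4, pot5 may be knocked a few centimetres aside while the robot is not near it.
It also fails if it takes over 210 s, if anything falls off the work surface, if the arm or the gripper's body presses on something with over 40 N, if the wrist force passes 120 N, or if a joint passes its speed limit or range.

## Working session

There is one attempt and no reset: what is moved stays moved. The work goes in short steps, Python scripts to look and compute and a tool call to move; the robot and the scene stay as the last step left them, time stands still between calls to the robot, and variables do not carry over. Pictures are saved under pics/ and viewed, at most 14 in all, crops included, and the job is handed in when it is done.

Besides the shell and the picture viewer there is one more tool, called after "Request:" as name(argument=value, ...) on one line, values as JSON. carry_out: Moves the arm, as the interface text tells. Its arguments: {"type":"object","properties":{"steps":{"type":"array","items":{"type":"array","items":{"type":"number"}}},"squeeze":{"type":"number"}},"required":["steps"]}

```bash
mkdir -p pics; ls; python3 - <<'E'
from bench import ctrl
import cv2, numpy as np
np.set_printoptions(precision=4,suppress=True)
print(ctrl.get_state())
for n in ("top","side","wrist"):
    d=ctrl.get_image(n)
    cv2.imwrite(f"pics/{n}0.png",d["pixels"][:,:,::-1])
    for k in d:
        if k!="pixels": print(n,k,d[k])
E
```

```text
pics
{'time': 0.0, 'joint_positions': array([-1.1789,  0.3218, -0.0701,  1.4517,  0.0226,  1.3708, -0.0569]), 'qd': array([-0.0005,  0.0009, -0.0011, -0.0015,  0.0015,  0.0002, -0.0012]), 'joint_torque': array([  0.0003, -49.1297,  -0.4037, -31.2519,  -0.0637,   0.0442,
         0.0002]), 'position': array([0.2396, 0.6036, 0.2215]), 'tool_rot': array([-0.5898, -3.0855,  0.0029]), 'ft_force': array([ 0.7612,  0.2478, -0.2997]), 'torque': array([ 0.0357, -0.0293, -0.0312]), 'grip_force': 0.0, 'grip_width': 1.0017042387886657}
top camera_matrix [[452.4036   0.     314.1815]
 [  0.     452.4036 201.63  ]
 [  0.       0.       1.    ]]
top cam_to_world [[ 0.0193 -0.9947  0.1005  0.4297]
 [-0.9998 -0.0195 -0.0012  0.0074]
 [ 0.0032 -0.1005 -0.9949  1.2088]
 [ 0.      0.      0.      1.    ]]
side camera_matrix [[386.3086   0.     317.9053]
 [  0.     386.3086 198.9322]
 [  0.       0.       1.    ]]
side cam_to_world [[ 0.9974 -0.0559  0.046   0.5011]
 [-0.0721 -0.7053  0.7052 -0.6413]
 [-0.007  -0.7067 -0.7075  0.7186]
 [ 0.      0.      0.      1.    ]]
wrist camera_matrix [[309.7069   0.     320.8427]
 [  0.     309.7069 194.8379]
 [  0.       0.       1.    ]]
wrist T_tool_cam [[ 0.001  -0.9578 -0.2873  0.0794]
 [ 1.      0.0008  0.0006 -0.0007]
 [-0.0003 -0.2873  0.9578 -0.1631]
 [ 0.      0.      0.      1.    ]]
```

View pics/top0.png

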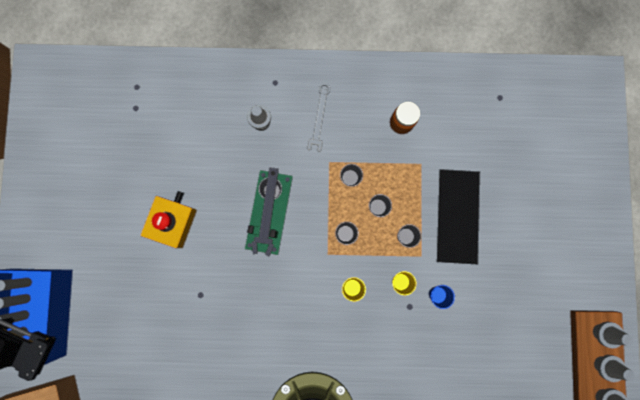

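View pics/side0.png

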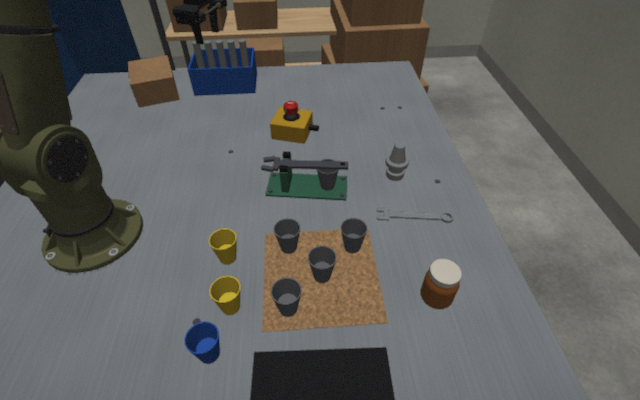

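The top view shows the stop at (163,221), the spanner and stand around (268,210), four grey sleeves at (350,176), (380,206), (346,233) and (408,236), and the mat at (459,216). Yellow and blue decoys sit below them. The side view agrees. Next I'll write the ray helpers and take first positions from masks.

```bash
cat > h.py <<'E'
from bench import ctrl
import cv2, numpy as np
from scipy.spatial.transform import Rotation as R
np.set_printoptions(precision=4,suppress=True)
def shot(name, save=None):
    s=ctrl.get_state(); d=ctrl.get_image(name)
    if name=="wrist":
        T=np.eye(4); T[:3,:3]=R.from_rotvec(s["tool_rot"]).as_matrix(); T[:3,3]=s["position"]
        d["T"]=T@d["T_tool_cam"]
    else: d["T"]=d["cam_to_world"]
    d["name"]=name
    if save: cv2.imwrite(f"pics/{save}.png",d["pixels"][:,:,::-1])
    return d
def ray(d,uv):
    uv=np.atleast_2d(np.asarray(uv,float)); K=d["camera_matrix"]
    x=(uv-[K[0,2],K[1,2]])/K[0,0]
    if d["name"]=="wrist":
        t=np.linalg.norm(x,axis=1,keepdims=True)+1e-12
        v=np.hstack([x/t*np.sin(t),np.cos(t)])
    else: v=np.hstack([x,np.ones((len(x),1))])
    v/=np.linalg.norm(v,axis=1,keepdims=True)
    return d["T"][:3,3], v@d["T"][:3,:3].T
def onz(d,uv,z):
    o,v=ray(d,uv); return o+v*((z-o[2])/v[:,2])[:,None]
def proj(d,P):
    p=(np.atleast_2d(P)-d["T"][:3,3])@d["T"][:3,:3]; K=d["camera_matrix"]
    if d["name"]=="wrist":
        r=np.linalg.norm(p[:,:2],axis=1,keepdims=True); t=np.arctan2(r,p[:,2:])
        x=p[:,:2]/(r+1e-12)*t
    else: x=p[:,:2]/p[:,2:]
    return x*K[0,0]+[K[0,2],K[1,2]]
def tri(*obs):
    A=np.zeros((3,3));b=np.zeros(3)
    for d,uv in obs:
        o,v=ray(d,uv);M=np.eye(3)-np.outer(v[0],v[0]);A+=M;b+=M@o
    p=np.linalg.solve(A,b)
    return p,[round(float(np.linalg.norm(np.cross(p-ray(d,uv)[0],ray(d,uv)[1][0])))*1e3,1) for d,uv in obs]
def hsv(d): return cv2.cvtColor(d["pixels"],cv2.COLOR_RGB2HSV)
def blobs(m,amin=30):
    n,l,s,c=cv2.connectedComponentsWithStats(m.astype(np.uint8))
    return [(c[i],s[i],l==i) for i in range(1,n) if s[i,4]>=amin]
def red(d):
    H=hsv(d); return ((H[...,0]<6)|(H[...,0]>174))&(H[...,1]>150)&(H[...,2]>90)
def green(d):
    H=hsv(d); return (H[...,0]>55)&(H[...,0]<95)&(H[...,1]>90)&(H[...,2]>30)
E
python3 - <<'E'
from h import *
t=shot("top"); s=shot("side")
for d in (t,s):
    for n,f in(("red",red),("green",green)):
        for c,b,_ in blobs(f(d)): print(d["name"],n,c,b)
    H=hsv(d)
    for uv in [(350,176),(380,206),(268,200),(459,216)] if d is t else []: print(uv,H[uv[1],uv[0]])
# mat
m=hsv(t)[...,2]<35
for c,b,k in blobs(m,800):
    if 430<c[0]<490:
        r=cv2.minAreaRect(np.argwhere(k)[:,::-1].astype(np.float32)); print("mat",c,b,r)
        P=onz(t,cv2.boxPoints(r),0.003); print(P,P.mean(0), np.linalg.norm(np.diff(P,axis=0),axis=1))
c=t["pixels"][140:310,130:490,::-1]; cv2.imwrite("pics/zt.png",cv2.resize(c,None,fx=2.2,fy=2.2,interpolation=cv2.INTER_CUBIC))
E
```

```text
top red [161.0242 220.6522] [152 213  18  17 207]
top green [256.1058 213.6981] [245 171  23  79 520]
top green [279.5822 210.6188] [269 174  23  80 766]
top green [261.8353 246.8235] [257 243  12   9  85]
(350, 176) [140   5 153]
(380, 206) [110  10 158]
(268, 200) [115  37  83]
(459, 216) [120   9  27]
side red [290.0735 105.6324] [284 102  13   7  68]
side green [304.5584 186.6385] [ 266  172   81   28 1422]
mat [457.9341 216.5313] [ 438  170   41   93 3503] ((458.0238952636719, 216.2128448486328), (38.770084381103516, 91.35200500488281), 1.7357045412063599)
[[ 0.3993 -0.3228  0.003 ]
 [ 0.6441 -0.3322  0.003 ]
 [ 0.643  -0.4369  0.003 ]
 [ 0.3982 -0.4253  0.003 ]] [ 0.5212 -0.3793  0.003 ] [0.245  0.1047 0.2451]
```

View pics/zt.png

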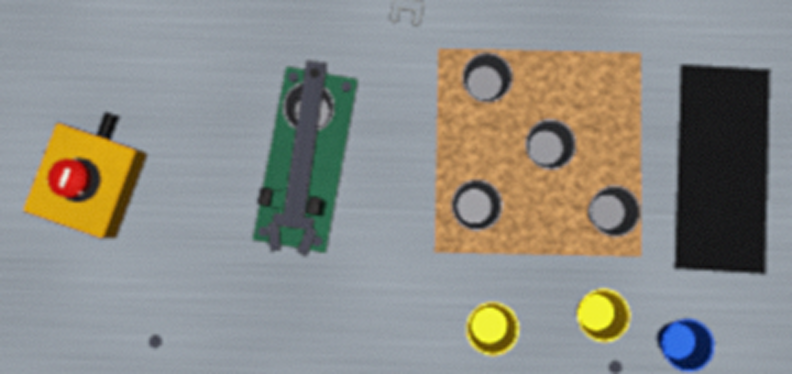

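The zoom shows everything sharply: the stop head with a white bar, the spanner (head towards the robot, handle over the fixed sleeve's mouth), and four sleeves on the cork. Now I'll work out positions.

```bash
cat >> h.py <<'E'
def sleeves_top(t):
    """rim centres of grey sleeves on the cork, top view"""
    H=hsv(t); cork=(H[...,0]>8)&(H[...,0]<25)&(H[...,1]>60)&(H[...,2]>100)
    cork=cv2.morphologyEx(cork.astype(np.uint8),cv2.MORPH_OPEN,np.ones((3,3)))
    x,y=np.nonzero(cork)[::-1]; n=max(blobs(cork,500),key=lambda b:b[1][4])[2]
    hull=cv2.convexHull(np.argwhere(n)[:,::-1].astype(np.int32))
    M=np.zeros(n.shape,np.uint8); cv2.fillConvexPoly(M,hull,1)
    m=cv2.morphologyEx(((M>0)&~(cork>0)).astype(np.uint8),cv2.MORPH_OPEN,np.ones((5,5)))
    out=[]
    for c,b,k in blobs(m,150):
        q,_=cv2.findContours(k.astype(np.uint8),cv2.RETR_EXTERNAL,cv2.CHAIN_APPROX_NONE)
        (e,ax,_)=cv2.fitEllipse(cv2.convexHull(q[0]) if len(q[0])>8 else q[0]); out.append((np.array(e),ax))
    return out
E
python3 - <<'E'
from h import *
t=shot("top"); s=shot("side")
for e,ax in sleeves_top(t): print("rim",e,ax,onz(t,e,.07)[0])
m=red(t)|((hsv(t)[...,2]>190)&(cv2.dilate(red(t).astype(np.uint8),np.ones((7,7)))>0)&(hsv(t)[...,1]<60))
for c,b,_ in blobs(m): print("red",c,b,onz(t,c,.1)[0])
st=blobs(red(t))[0][0]; print(tri((t,[161.5,220.8]),(s,[290.5,106])))
# stand foot plate
g=green(t)&True; 
pts=np.argwhere(g)[:,::-1].astype(np.float32); r=cv2.minAreaRect(pts); P=onz(t,cv2.boxPoints(r),.008); print("stand",r,P,P.mean(0),np.linalg.norm(np.diff(P,axis=0),axis=1))
# spanner
H=hsv(t); k=(H[...,2]<115)&(~g); k[:,:240]=0;k[:,298:]=0;k[:165]=0;k[260:]=0
k=(H[...,2]<115)&(H[...,2]>55)&(H[...,1]<70)
for c,b,q in blobs(k,200):
  if 240<c[0]<300: 
    p=np.argwhere(q)[:,::-1].astype(np.float32); print("sp",c,b,cv2.minAreaRect(p)); 
    for v in range(170,256,8):
        u=p[p[:,1]==v,0]; print(v,u.min(),u.max(),end="; ")
E
```

```text
rim [351.1869 173.7602] (22.08899688720703, 24.66438102722168) [ 0.618  -0.0868  0.07  ]
rim [380.0092 205.2458] (22.21674919128418, 22.385639190673828) [ 0.5389 -0.1606  0.07  ]
rim [346.3965 232.7127] (22.205337524414062, 22.770523071289062) [ 0.4679 -0.0765  0.07  ]
rim [409.5853 235.5479] (22.204442977905273, 24.5013370513916) [ 0.4638 -0.2353  0.07  ]
red [160.9041 220.6347] [152 213  18  17 219] [0.4876 0.3807 0.1   ]
(array([0.4878, 0.3809, 0.0949]), [0.3, 0.3])
stand ((268.4844665527344, 211.9969940185547), (32.810447692871094, 79.68251037597656), 10.954063415527344) [[0.4245 0.1866 0.008 ]
 [0.6342 0.1532 0.008 ]
 [0.619  0.0663 0.008 ]
 [0.4098 0.1012 0.008 ]] [0.5219 0.1268 0.008 ] [0.2124 0.0882 0.2121]
sp [266.7992 211.4191] [ 248  168   34   88 1026] ((265.24468994140625, 210.80116271972656), (27.47407341003418, 87.56716918945312), 5.90614128112793)
170 269.0 277.0; 178 264.0 276.0; 186 259.0 280.0; 194 260.0 279.0; 202 264.0 273.0; 210 263.0 272.0; 218 262.0 270.0; 226 261.0 269.0; 234 259.0 268.0; 242 252.0 271.0; 250 251.0 275.0;
```

Request:
carry_out(steps=[[0, 0, 0, 0, 0, 5, 0], [0, 0, 0, 5, -4.5, 5, 0], [0, 0, 0, 24.8, -22.3, 3, 0], [0, 0, 0, 24.8, -22.3, 3, 0], [0, 0, 0, 24.8, -22.3, 3, 0], [0, 0, 0, 24.8, -22.3, 3, 0], [0, 0, 0, 24.8, -22.3, 3, 0], [0, 0, 0, 24.8, -22.3, 3, 0], [0, 0, 0, 24.8, -22.3, 3, 0], [0, 0, 0, 24.8, -22.3, 3, 0]], squeeze=40)

```text
time: 1.35
position: [0.4883, 0.3805, 0.2525]
tool_rot: [-0.593, -3.085, -0.0]
ft_force: [-0.4, 0.4, 0.0]
grip_width: 0.173
grip_force: 0.0
```

```bash
python3 - <<'E'
from h import *
d=shot("wrist","w1"); s=ctrl.get_state(); print(s["position"],s["tool_rot"],s["grip_width"],s["ft_force"])
for c,b,_ in blobs(red(d)): print(c,b,onz(d,c,.104))
E
```

```text
[0.4871 0.3819 0.2526] [-0.5888 -3.0851 -0.001 ] 0.12404942155044485 [-0.677   0.4102  0.3824]
[322.0518 178.3676] [ 302  158   41   42 1178] [[0.4851 0.3826 0.104 ]]
```

View pics/w1.png

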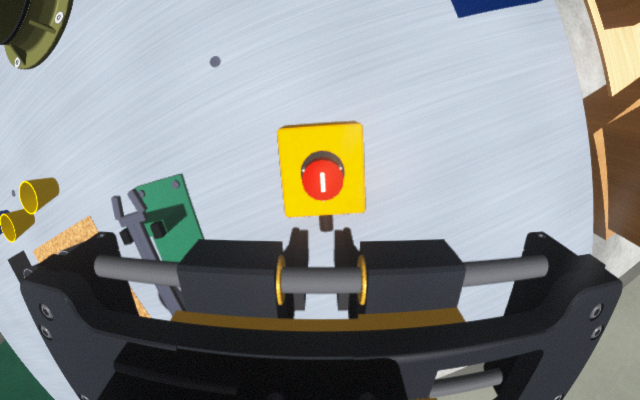

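The wrist view has the red head centred at (322,178), with the white bar vertical. The fingers slide straight and are nearly shut, so I'll press.

Request:
carry_out(steps=[[0, 0, 0, 0, 0, -5, 0], [0, 0, 0, 0, 0, -10, 0], [0, 0, 0, 0, 0, -13.5, 0], [0, 0, 0, 0, 0, -14.3, 0], [0, 0, 0, 0, 0, -15, 0], [0, 0, 0, 0, 0, -15.5, 0], [0, 0, 0, 0, 0, -15.9, 0], [0, 0, 0, 0, 0, -16.0, 0], [0, 0, 0, 0, 0, -16.0, 0]])

```text
time: 2.3
position: [0.4885, 0.3825, 0.0939]
tool_rot: [0.589, 3.084, 0.005]
ft_force: [-0.9, 2.1, 2.5]
grip_width: 0.007
grip_force: 1.4
```

Request:
carry_out(steps=[[0, 0, 0, 0, 0, -0.1, 0], [0, 0, 0, 0, 0, -0.2, 0], [0, 0, 0, 0, 0, -0.3, 0], [0, 0, 0, 0, 0, -0.3, 0]])

```text
time: 2.7
position: [0.4888, 0.3826, 0.093]
tool_rot: [0.589, 3.084, 0.006]
ft_force: [-4.0, -0.3, 14.3]
grip_width: 0.003
grip_force: 7.1
```

Request:
carry_out(steps=[[0, 0, 0, 0, 0, 5, 0], [0, 0, 0, 0, 0, 10, 0], [0, 0, 0, 0, 0, 16, 1], [0, 0, 13, 2, -25.5, 16, 1], [0, 0, 13, 2, -25.5, 16, 1], [0, 0, 13, 2, -25.5, 16, 1], [0, 0, 13, 2, -25.5, 16, 1], [0, 0, 13, 2, -25.5, 16, 1], [0, 0, 13, 2, -25.5, 16, 1], [0, 0, 13, 2, -25.5, 16, 1], [0, 0, 13, 2, -25.5, 16, 1]])

```text
time: 3.8
position: [0.5076, 0.1272, 0.2494]
tool_rot: [-0.235, -3.132, -0.001]
ft_force: [-0.7, 0.4, 0.2]
grip_width: 0.743
grip_force: 0.0
```

```bash
python3 - <<'E'
from h import *
d=shot("wrist","w2"); s=ctrl.get_state(); print(s["position"],s["tool_rot"],s["grip_width"],s["ft_force"])
t=shot("top"); sd=shot("side")
for c,b,_ in blobs(red(t)): print(c,b)
for c,b,_ in blobs(red(sd)): print(c,b)
try: print(tri((t,blobs(red(t))[0][0]),(sd,blobs(red(sd))[0][0])))
except Exception as e: print(e)
print(proj(d,[[.5,.13,.088],[.52,.128,.088]]))
H=hsv(d); print(H[100:260:20,320])
E
```

```text
[0.5074 0.1278 0.2493] [-0.233  -3.1324 -0.0003] 0.7867509757127608 [-0.1714  0.9473 -1.0685]
[163.0435 220.8599] [154 213  18  17 207]
list index out of range
[[322.7069 171.9104]
 [323.5878 189.9265]]
[[ 78 141 164]
 [116  45 141]
 [115  43 138]
 [109  44 138]
 [114  44 140]
 [108  44 145]
 [116  37 137]
 [119  40 141]]
```

View pics/w2.png

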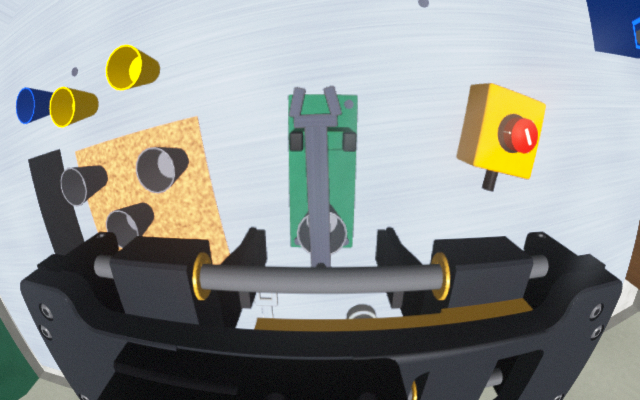

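The spanner is vertical in the wrist view, centred near x=317, with its head at the top (rows 88–125) and the fixed sleeve at (322,232). The stop's bar has turned, so it is down. Now for the spanner's centreline and height.

```bash
python3 - <<'E'
from h import *
d=shot("wrist"); g=green(d); c=[]
for v in range(145,206,5):
    u=np.arange(296,342); m=~g[v,296:342]
    k=[b for b in blobs(m[None,:],5) if b[1][0]>0]
    k=min(k,key=lambda b:abs(b[0][0]-22)); c.append((k[0][0]+296,v,k[1][2]))
c=np.array(c); 
P=onz(d,c[:,:2],.088); L=onz(d,np.c_[c[:,0]-c[:,2]/2,c[:,1]],.088); Rr=onz(d,np.c_[c[:,0]+c[:,2]/2,c[:,1]],.088)
w=np.linalg.norm(L-Rr,axis=1); k=np.polyfit(P[:,0],P[:,1],1); print("width",w.mean(),"ang",np.degrees(np.arctan(k[0])),"y at x=.5,.52",np.polyval(k,[.5,.52]), "z from width", d["T"][2,3]-(d["T"][2,3]-.088)*.024/w.mean())
# ends: head tips and handle end from the top view & wrist
t=shot("top"); px=cv2.imread("pics/side0.png")[:,:,::-1]
sd=shot("side"); sd["pixels"]=px
for v in (6,8):
    for z in (.07,.078,.083,.088,.095):
        q=onz(d,c[v,:2],z); uv=proj(sd,q)[0]; print(c[v,:2],z,q[0],uv)
u=int(round(uv[0])); print(u,px[145:185,u].tolist())
# fork in wrist: rows with dark spanner colour
H=hsv(d); m=(H[...,1]>25)&(H[...,1]<70)&(H[...,2]<190)&(H[...,2]>90)
for C,b,q in blobs(m,400):
    if 280<C[0]<350: print(b, cv2.minAreaRect(np.argwhere(q)[:,::-1].astype(np.float32)))
E
```

```text
width 0.02450664512240528 ang -6.1388226847210134 y at x=.5,.52 [0.1239 0.1218] z from width 0.09470587029867139
[316.5 175. ] 0.07 [0.5062 0.1228 0.07  ] [300.3136 167.6628]
[316.5 175. ] 0.078 [0.5044 0.1231 0.078 ] [299.4817 165.2236]
[316.5 175. ] 0.083 [0.5033 0.1234 0.083 ] [298.9571 163.6854]
[316.5 175. ] 0.088 [0.5022 0.1236 0.088 ] [298.4288 162.1366]
[316.5 175. ] 0.095 [0.5006 0.124  0.095 ] [297.6831 159.95  ]
[317. 185.] 0.07 [0.5179 0.1216 0.07  ] [304.855  167.7258]
[317. 185.] 0.078 [0.5158 0.122  0.078 ] [303.9411 165.2848]
[317. 185.] 0.083 [0.5145 0.1222 0.083 ] [303.3649 163.7454]
[317. 185.] 0.088 [0.5132 0.1225 0.088 ] [302.7846 162.1954]
[317. 185.] 0.095 [0.5114 0.1228 0.095 ] [301.9654 160.0073]
302 [[117, 121, 124], [116, 120, 124], [116, 122, 124], [119, 122, 126], [117, 122, 125], [120, 125, 128], [119, 122, 126], [119, 123, 126], [119, 124, 127], [118, 124, 128], [119, 123, 127], [120, 123, 127], [120, 124, 127], [118, 124, 126], [119, 123, 126], [96, 100, 104], [68, 71, 77], [67, 69, 73], [66, 66, 75], [69, 69, 75], [67, 68, 73], [55, 55, 58], [35, 35, 34], [64, 64, 66], [102, 106, 110], [118, 124, 127], [118, 121, 125], [117, 121, 124], [99, 111, 109], [66, 92, 80], [47, 84, 66], [51, 85, 67], [50, 85, 67], [50, 87, 70], [46, 83, 65], [48, 87, 67], [51, 88, 69], [54, 91, 72], [48, 84, 69], [50, 86, 69]]
[ 287   86   96  182 4373] ((333.25506591796875, 176.98309326171875), (186.22491455078125, 80.75031280517578), 84.73760223388672)
```

```bash
python3 - <<'E'
from h import *
d=shot("wrist"); print("forks",onz(d,[[299,88],[331,86.5]],.088), "head base",onz(d,[[316,128]],.088))
t=shot("top"); t["pixels"]=cv2.imread("pics/top0.png")[:,:,::-1]
print("handle end",onz(t,[[273.5,167.8]],.088),"fork",onz(t,[[251,254.5],[271,255]],.088))
print("horns",onz(d,[[296,140],[349,139]],.092))
s=ctrl.get_state(); print(s["position"], R.from_rotvec(s["tool_rot"]).as_matrix())
E
```

```text
forks [[0.4082 0.1189 0.088 ]
 [0.4116 0.1517 0.088 ]] head base [[0.4524 0.1299 0.088 ]]
handle end [[0.6262 0.1097 0.088 ]] fork [[0.4092 0.1589 0.088 ]
 [0.409  0.1097 0.088 ]]
horns [[0.4614 0.1076 0.092 ]
 [0.4684 0.1622 0.092 ]]
[0.5077 0.1268 0.2494] [[-0.9888  0.1492 -0.0002]
 [ 0.1492  0.9888 -0.0001]
 [ 0.0001 -0.0002 -1.    ]]
```

Request:
carry_out(steps=[[0, 0, 2.5, 0.6, -0.4, 0, 1], [0, 0, 2.5, 0.6, -0.4, -5, 1], [0, 0, 2.5, 0.6, -0.4, -10, 1], [0, 0, 2.5, 0.6, -0.4, -14.5, 1], [0, 0, 2.5, 0.6, -0.4, -16.5, 1], [0, 0, 2.5, 0.6, -0.4, -17, 1], [0, 0, 2.5, 0.6, -0.4, -17, 1], [0, 0, 2.5, 0.6, -0.4, -17, 0], [0, 0, 2.5, 0.6, -0.4, -17, 0], [0, 0, 2.5, 0.6, -0.4, -17, 0], [0, 0, 2.5, 0.6, -0.4, -17, 0], [0, 0, 2.5, 0.6, -0.4, -17, 0]], squeeze=50)

```text
time: 5.4
position: [0.514, 0.1223, 0.08]
tool_rot: [0.168, 3.136, 0.001]
ft_force: [0.3, -0.1, 0.6]
grip_width: 0.631
grip_force: 0.0
```

Request:
carry_out(steps=[[0, 0, 0, 0, 0, 0, 0], [0, 0, 0, 0, 0, 0, 0], [0, 0, 0, 0, 0, 0, 0], [0, 0, 0, 0, 0, 0, 0], [0, 0, 0, 0, 0, 0, 0]])

```text
time: 5.9
position: [0.5138, 0.1222, 0.0795]
tool_rot: [0.168, 3.137, 0.0]
ft_force: [0.4, 0.8, -0.7]
grip_width: 0.267
grip_force: 50.0
```

Request:
carry_out(steps=[[0, 0, 0, 0, 0, 2, 0], [0, 0, 0, 0, 0, 6, 0], [0, 0, 0, 0, 0, 11, 0], [0, 0, 4, 0, -4, 11, 0], [0, 0, 4, 0, -8, 11, 0], [0, 0, 4, 0, -12, 11, 0], [0, 0, 4, 0, -16, 11, 0], [0, 0, 4, 0, -20, 11, 0], [0, 0, 4, 0, -24, 11, 0], [0, 0, 4, 0, -28, 11, 0], [0, 0, 4, 0, -32, 11, 0], [0, 0, 4, 0, -36, 11, 0]])

```text
time: 7.1
position: [0.5131, -0.2392, 0.1891]
tool_rot: [-0.058, -3.14, -0.001]
ft_force: [0.8, 0.9, -3.1]
grip_width: 0.265
grip_force: 50.0
```

Request:
carry_out(steps=[[0, 0, 0, 0, -4, 0, 0], [0, 0, 0, 0, -8, 0, 0], [0, 0, 0, 0, -12, 0, 0], [0, 0, 0, 0, -14.2, 0, 0], [0, 0, 0, 0, -14.2, -3, 0], [0, 0, 0, 0, -14.2, -7, 0], [0, 0, 0, 0, -14.2, -11, 0], [0, 0, 0, 0, -14.2, -13, 0], [0, 0, 0, 0, -14.2, -13, 0]])

```text
time: 8.0
position: [0.5109, -0.3775, 0.0549]
tool_rot: [-0.059, -3.133, -0.007]
ft_force: [-1.1, 0.3, -1.4]
grip_width: 0.271
grip_force: 50.0
```

```bash
python3 - <<'E'
from h import *
d=shot("wrist","w3"); s=ctrl.get_state(); print(s["position"],s["tool_rot"],s["grip_width"],s["ft_force"])
print(R.from_rotvec(s["tool_rot"]).as_matrix())
E
```

```text
[ 0.5125 -0.3788  0.0576] [-0.0586 -3.1371 -0.0032] 0.2648967109537183 [-0.2453 -0.3192 -1.9283]
[[-0.9993  0.0373 -0.0039]
 [ 0.0373  0.9993  0.0021]
 [ 0.004   0.002  -1.    ]]
```

View pics/w3.png

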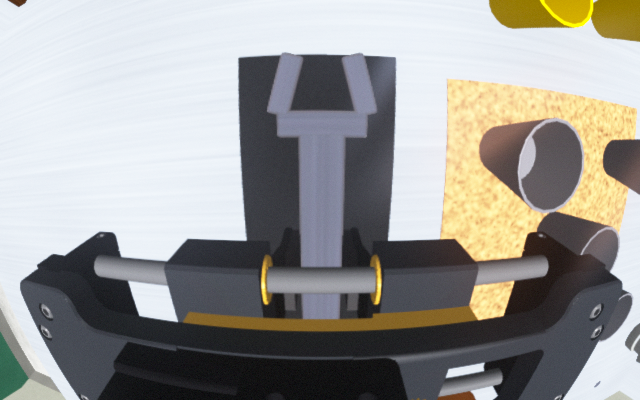

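The spanner is held straight (handle about x=299–345) over the mat, whose near corners are at (239,58) and (395,57). I'll compare their axes.

```bash
python3 - <<'E'
from h import *
d=shot("wrist"); H=hsv(d); z=ctrl.get_state()["position"][2]+.010-.0005
V=H[...,2]
def edge(v,a,b,sgn):  # strongest gradient in row v between a..b
    g=np.diff(cv2.GaussianBlur(V[v:v+1].astype(np.float32),(5,1),0)[0,a:b])*sgn; return a+np.argmax(g)+.5
rows=range(75,225,15)
L=np.array([(edge(v,225,262,-1),v) for v in rows]);Rr=np.array([(edge(v,375,410,1),v) for v in rows])
a=onz(d,L,.003);b=onz(d,Rr,.003)
for q in(a,b):
    k=np.polyfit(q[:,0],q[:,1],1); print("mat edge deg",np.degrees(np.arctan(k[0])),"y@.52",np.polyval(k,.521),"resid",np.abs(np.polyval(k,q[:,0])-q[:,1]).max())
print("near corners",onz(d,[[239,58],[395,57]],.003))
rows=range(145,225,10)
S=np.array([((edge(v,288,312,1)),v) for v in rows]);S2=np.array([((edge(v,332,356,-1)),v) for v in rows])
a=onz(d,S,z);b=onz(d,S2,z);m=(a+b)/2;k=np.polyfit(m[:,0],m[:,1],1);print("sp deg",np.degrees(np.arctan(k[0])),"y@.51",np.polyval(k,.514),"w",np.linalg.norm(a-b,axis=1).mean())
print("forks",onz(d,[[289,53],[355,53]],z))
E
```

```text
mat edge deg -2.1724517023904246 y@.52 -0.4358855782607629 resid 0.00033175217992170714
mat edge deg -2.30243168076298 y@.52 -0.32651006979732855 resid 0.00028196598152357977
near corners [[ 0.3953 -0.4325  0.003 ]
 [ 0.399  -0.3227  0.003 ]]
sp deg -2.3625629414639624 y@.51 -0.3792429050987889 w 0.02261093657970726
forks [[ 0.4066 -0.3907  0.0691]
 [ 0.4078 -0.3588  0.0691]]
```

Request:
carry_out(steps=[[0, 0, 0, 0.2, -0.15, -2.5, 0], [0, 0, 0, 0.2, -0.15, -4, 0], [0, 0, 0, 0.2, -0.15, -4.8, 0], [0, 0, 0, 0.2, -0.15, -5.2, 0], [0, 0, 0, 0.2, -0.15, -5.2, 0]])

```text
time: 8.6
position: [0.5158, -0.3814, 0.0077]
tool_rot: [-0.059, -3.141, -0.0]
ft_force: [-0.1, 0.6, -2.4]
grip_width: 0.267
grip_force: 50.0
```

Request:
carry_out(steps=[[0, 0, 0, 0, 0, -0.2, 0], [0, 0, 0, 0, 0, -0.4, 0], [0, 0, 0, 0, 0, -0.4, 0]])

```text
time: 8.9
position: [0.5164, -0.3818, 0.0046]
tool_rot: [0.059, 3.14, -0.001]
ft_force: [-0.9, 0.3, 2.0]
grip_width: 0.266
grip_force: 50.0
```

Request:
carry_out(steps=[[0, 0, 0, 0, 0, 0, 0.4], [0, 0, 0, 0, 0, 0, 0.6], [0, 0, 0, 0, 0, 0, 1], [0, 0, 0, 0, 0, 0, 1], [0, 0, 0, 0, 0, 2, 1], [0, 0, 0, 0, 0, 7, 1], [0, 0, 0, 0, 0, 12, 1], [0, 0, 0, 0, 0, 17, 1], [0, 0, 0, 0, 0, 20, 1], [0, 0, 0, 0, 0, 20, 1]])

```text
time: 9.9
position: [0.5179, -0.3836, 0.2096]
tool_rot: [0.059, 3.132, -0.007]
ft_force: [-0.7, -0.1, -0.5]
grip_width: 0.986
grip_force: 0.0
```

```bash
python3 - <<'E'
from h import *
s=ctrl.get_state(); print(s["position"],s["tool_rot"],s["grip_width"],s["ft_force"])
d=shot("wrist","w4")
E
```

```text
[ 0.5179 -0.3836  0.2096] [ 0.059   3.1323 -0.0074] 0.9858818934955884 [-0.6878 -0.1306 -0.5301]
```

View pics/w4.png

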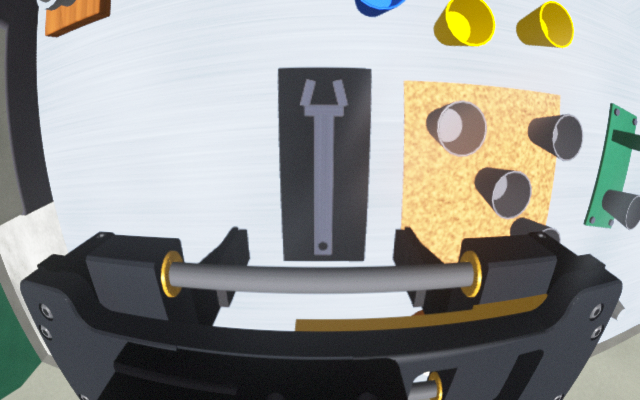

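The spanner lies flat and centred on the mat at (323,165), and the sleeves show clearly. Next I'll re-measure the sleeves and the fixed sleeve, checking heights across the two views.

```bash
cat >> h.py <<'E'
def fixed_top(t):
    g=green(t).astype(np.uint8); g[:,:235]=0; g[:,305:]=0
    hull=cv2.convexHull(np.argwhere(g)[:,::-1].astype(np.int32)); M=np.zeros(g.shape,np.uint8); cv2.fillConvexPoly(M,hull,1)
    m=cv2.morphologyEx(((M>0)&(g==0)).astype(np.uint8),cv2.MORPH_OPEN,np.ones((5,5)))
    return [(c,b,cv2.fitEllipse(cv2.findContours(k.astype(np.uint8),cv2.RETR_EXTERNAL,cv2.CHAIN_APPROX_NONE)[0][0])) for c,b,k in blobs(m,80)]
E
python3 - <<'E'
from h import *
t=shot("top"); s=shot("side")
for e,ax in sleeves_top(t): print("rim",e,ax,onz(t,e,.07)[0],proj(s,onz(t,e,.07)))
for c,b,e in fixed_top(t): print("fixed",c,b,e,onz(t,e[0],.078)[0],proj(s,onz(t,e[0],.078)))
a=s["pixels"][140:310,220:400,::-1]; a=cv2.resize(a,None,fx=3,fy=3,interpolation=cv2.INTER_CUBIC); cv2.imwrite("pics/zs.png",a)
E
```

```text
rim [351.4113 173.7995] (21.755220413208008, 24.813390731811523) [ 0.6179 -0.0874  0.07  ] [[354.5314 226.5902]]
rim [380.0353 205.1524] (22.38284683227539, 22.550838470458984) [ 0.5391 -0.1607  0.07  ] [[321.6625 255.6056]]
rim [346.429  232.7258] (22.224626541137695, 22.824623107910156) [ 0.4678 -0.0765  0.07  ] [[286.5898 226.892 ]]
rim [409.5373 235.5908] (22.138551712036133, 24.450002670288086) [ 0.4637 -0.2352  0.07  ] [[285.6829 289.3678]]
fixed [269.7345 188.2441] [258 177  24  24 467] ((269.7148742675781, 188.25091552734375), (23.445510864257812, 23.583118438720703), 40.23345947265625) [0.5757 0.1187 0.078 ] [[327.2585 164.9054]]
```

View pics/zs.png

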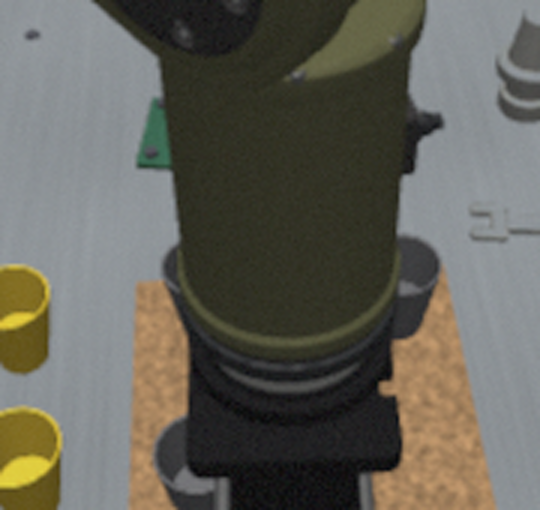

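The arm hides this side view, so the height check will use the first side picture (the sleeves haven't moved since, per the top view).

```bash
python3 - <<'E'
from h import *
t=shot("top"); s=shot("side"); s["pixels"]=cv2.imread("pics/side0.png")[:,:,::-1]
H=hsv(s); V=(H[...,1]<60)
rims=[((351.3,173.8),(354.5,226.6)),((380,205.2),(321.7,255.6)),((346.4,232.7),(286.6,226.9)),((409.5,235.6),(285.7,289.4)),((269.7,188.25),(327.3,164.9))]
g=s["pixels"].astype(int).sum(2)
for uv,g0 in rims[1:4]:
    best=[]
    for v in range(int(g0[1])-14,int(g0[1])+25):
        u=np.arange(int(g0[0])-22,int(g0[0])+23); m=(H[v,u,1]<70)&(H[v,u,2]<115)
        k=np.nonzero(m)[0]
        if len(k): best.append((v,u[k[0]],u[k[-1]],u[k[-1]]-u[k[0]]))
    b=np.array(best); w=b[:,3].max(); q=b[b[:,3]>=w-0]; c=((q[:,1]+q[:,2]).mean()/2,q[:,0].mean()); print(c,w,tri((t,uv),(s,c)))
E
```

```text
(np.float64(321.5), np.float64(257.0)) 27 (array([ 0.539 , -0.1612,  0.066 ]), [0.3, 0.3])
(np.float64(286.5), np.float64(229.0)) 27 (array([ 0.4677, -0.077 ,  0.0635]), [0.5, 0.5])
(np.float64(286.0), np.float64(290.5)) 30 (array([ 0.464 , -0.2358,  0.0668]), [0.2, 0.2])
```

Request:
carry_out(steps=[[0, 0, 0, -5.3, 14.8, 0, 1], [0, 0, 0, -5.3, 14.8, 0, 1], [0, 0, 0, -5.3, 14.8, 0, 1], [0, 0, 0, -5.3, 14.8, 0, 1], [0, 0, 0, -5.3, 14.8, -5, 1], [0, 0, 0, -5.3, 14.8, -9, 1], [0, 0, 0, -5.3, 14.8, -13, 1], [0, 0, 0, -5.3, 14.8, -15.5, 1], [0, 0, 0, -5.3, 14.8, -16, 1], [0, 0, 0, -5.3, 14.8, -16, 0], [0, 0, 0, -5.3, 14.8, -16, 0], [0, 0, 0, -5.3, 14.8, -16, 0]], squeeze=25)

```text
time: 11.35
position: [0.4641, -0.2339, 0.0451]
tool_rot: [0.059, 3.138, -0.001]
ft_force: [0.3, -0.3, 0.6]
grip_width: 0.808
grip_force: 0.0
```

Request:
carry_out(steps=[[0, 0, 0, 0, 0, 0, 0], [0, 0, 0, 0, 0, 0, 0], [0, 0, 0, 0, 0, 0, 0]])

```text
time: 11.65
position: [0.4637, -0.2338, 0.0447]
tool_rot: [0.059, 3.139, -0.001]
ft_force: [0.4, -0.1, 4.2]
grip_width: 0.656
grip_force: 24.4
```

Request:
carry_out(steps=[[0, 0, 0, 0, 0, 0, 0.8], [0, 0, 0, 0, 0, 0, 0.8], [0, 0, 0, 0, -0.15, 0.4, 0.8], [0, 0, 0, 0, -0.15, 0.4, 0.8], [0, 0, 0, 0, -0.15, 0.4, 0], [0, 0, 0, 0, -0.15, 0.4, 0], [0, 0, 0, 0, -0.15, 0.4, 0], [0, 0, 0, 0, -0.15, 0.4, 0], [0, 0, 0, 0, -0.15, 0.4, 0]])

```text
time: 12.55
position: [0.4629, -0.2347, 0.0477]
tool_rot: [0.059, 3.141, 0.001]
ft_force: [-0.8, 1.0, 2.8]
grip_width: 0.658
grip_force: 30.0
```

Request:
carry_out(steps=[[0, 0, 0, 0, 0, 2, 0], [0, 0, 0, 0, 0, 6, 0], [0, 0, 0, 0, 0, 11, 0], [0, 0, 0, 0, 0, 16, 0], [0, 0, 0, 2, 5, 16, 0], [0, 0, 0, 4, 9, 16, 0], [0, 0, 0, 6, 13, 16, 0], [0, 0, 0, 8, 17, 16, 0], [0, 0, 0, 10, 21, 16, 0], [0, 0, 0, 11, 25, 16, 0], [0, 0, 0, 11, 30, 16, 0], [0, 0, 0, 11, 30, 16, 0]])

```text
time: 13.75
position: [0.5718, 0.0755, 0.2061]
tool_rot: [-0.039, -3.139, -0.007]
ft_force: [-0.4, 0.7, -1.4]
grip_width: 0.66
grip_force: 30.0
```

```bash
python3 - <<'E'
from h import *
s=ctrl.get_state(); print(s["position"],s["tool_rot"],s["grip_width"],s["grip_force"],s["ft_force"])
d=shot("wrist","w5")
t=shot("top")
for e,ax in sleeves_top(t): print("rim",e,ax,onz(t,e,.07)[0])
E
```

```text
[0.5718 0.0755 0.2061] [-0.0389 -3.1388 -0.007 ] 0.6604837320733986 30.026766268397864 [-0.4335  0.6633 -1.3537]
rim [351.2514 173.7046] (22.13915252685547, 24.727445602416992) [ 0.6181 -0.087   0.07  ]
rim [379.9823 205.2569] (22.21805763244629, 22.45698356628418) [ 0.5388 -0.1606  0.07  ]
rim [346.4656 232.7147] (22.35944175720215, 22.663375854492188) [ 0.4679 -0.0766  0.07  ]
```

View pics/w5.png

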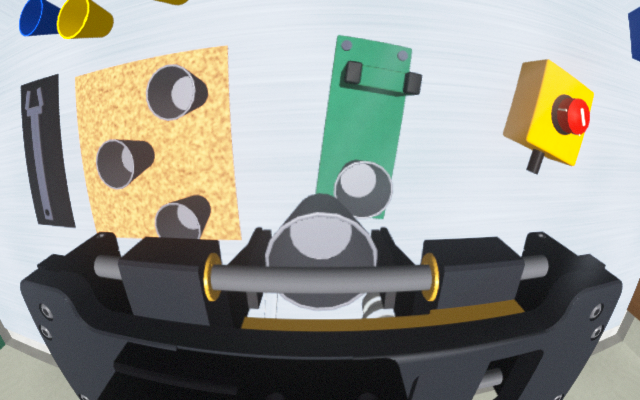

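The held sleeve is upright, with its rim centred at about (322,258). The fixed sleeve's rim is at about (363,188). I'll work out the alignment.

```bash
python3 - <<'E'
from h import *
d=shot("wrist"); t=shot("top"); p=ctrl.get_state()["position"]
print("TCP",p); c=(363.3,188.5)
print("fixed on .078", onz(d,c,.078), tri((d,c),(t,(269.7,188.25))))
# rim front arc of held sleeve: points on the rim edge
L=onz(d,[[268,258],[377,258],[322,213],[290,224],[352,222]],p[2]+.022); print("held rim",L)
E
```

```text
TCP [0.5726 0.0638 0.2071]
fixed on .078 [[0.5747 0.1082 0.078 ]] (array([0.5793, 0.1158, 0.0578]), [5.0, 5.0])
held rim [[0.5681 0.0393 0.2291]
 [0.5699 0.0958 0.2291]
 [0.544  0.0681 0.2291]
 [0.5493 0.0522 0.2291]
 [0.5492 0.0826 0.2291]]
```

Request:
carry_out(steps=[[0, 0, 0, 0.3, 3, 0, 0], [0, 0, 0, 0.3, 5.5, 0, 0], [0, 0, 0, 0.3, 5.5, 0, 0], [0, 0, 0, 0.3, 5.5, 0, 0], [0, 0, 0, 0.3, 5.5, -3, 0], [0, 0, 0, 0.3, 5.5, -6, 0], [0, 0, 0, 0.3, 5.5, -8, 0], [0, 0, 0, 0.3, 5.5, -8, 0], [0, 0, 0, 0.3, 5.5, -8, 0]])

```text
time: 14.85
position: [0.5762, 0.1183, 0.1281]
tool_rot: [0.063, 3.141, -0.001]
ft_force: [1.0, -0.6, -1.2]
grip_width: 0.66
grip_force: 30.0
```

Request:
carry_out(steps=[[0, 0, 0, 0, 0, -1.5, 0], [0, 0, 0, 0, 0, -3, 0], [0, 0, 0, 0, 0, -4, 0], [0, 0, 0, 0, 0, -4.5, 0], [0, 0, 0, 0, 0, -4.7, 0], [0, 0, 0, 0, 0, -4.8, 0], [0, 0, 0, 0, 0, -4.8, 0]])

```text
time: 15.55
position: [0.5754, 0.1185, 0.0808]
tool_rot: [-0.06, -3.14, 0.002]
ft_force: [-4.2, -4.8, 8.5]
grip_width: 0.658
grip_force: 29.7
```

Request:
carry_out(steps=[[0, 0, 0, 0, 0, -0.15, 0], [0, 0, 0, 0, 0, -0.15, 0], [0, 0, 0, 0, 0, 0, 0.75], [0, 0, 0, 0, 0, 0, 0.9], [0, 0, 0, 0, 0, 0, 0.9], [0, 0, 0, 0, 0, 5, 0.9], [0, 0, 0, 0, 0, 10, 0.9], [0, 0, 0, 0, 0, 14, 0.9], [0, 0, 0, 0, -5, 14, 0.9], [0, 0, 0, 0, -10, 14, 0.9], [0, 0, 0, -2, -13, 14, 1], [0, 0, 0, -2, -13, 14, 1]])

```text
time: 16.75
position: [0.5543, -0.0161, 0.2199]
tool_rot: [-0.073, -3.141, 0.002]
ft_force: [0.1, 0.4, 0.2]
grip_width: 0.975
grip_force: 0.0
```

Request:
carry_out(steps=[[0, 0, 0, 0, 0, 0, 1], [0, 0, 0, 0, 0, 0, 1], [0, 0, 0, 0, 0, 0, 1]])

```text
time: 17.05
position: [0.5562, -0.0078, 0.2193]
tool_rot: [-0.054, -3.141, -0.001]
ft_force: [0.4, -0.7, -1.0]
grip_width: 0.998
grip_force: 0.0
```

```bash
python3 - <<'E'
from h import *
s=ctrl.get_state(); print(s["position"],s["tool_rot"],s["grip_width"],s["ft_force"],s["qd"])
d=shot("wrist","w6"); t=shot("top","t6"); sd=shot("side","s6")
for e,ax in sleeves_top(t): print("rim",e,ax,onz(t,e,.07)[0])
for c,b,e in fixed_top(t): print("fixed",c,b,e,onz(t,e[0],.103)[0])
a=cv2.resize(d["pixels"][0:240,40:640,::-1],(800,320)); b=cv2.resize(sd["pixels"][130:230,240:480,::-1],(800,270),interpolation=cv2.INTER_CUBIC)
cv2.imwrite("pics/c6.png",np.vstack([a,b]))
E
```

```text
[ 0.5562 -0.0078  0.2193] [-0.0541 -3.141  -0.0005] 0.9980958430128477 [ 0.3758 -0.695  -0.9969] [ 0.0002  0.0011  0.0057  0.0021  0.0041 -0.     -0.0009]
rim [372.4315 192.0181] (36.04527282714844, 52.80528259277344) [ 0.5722 -0.1413  0.07  ]
fixed [269.719  188.3011] [257 175  28  26 548] ((269.84942626953125, 188.31643676757812), (22.283924102783203, 30.92207908630371), 136.80250549316406) [0.5723 0.1159 0.103 ]
```

View pics/c6.png

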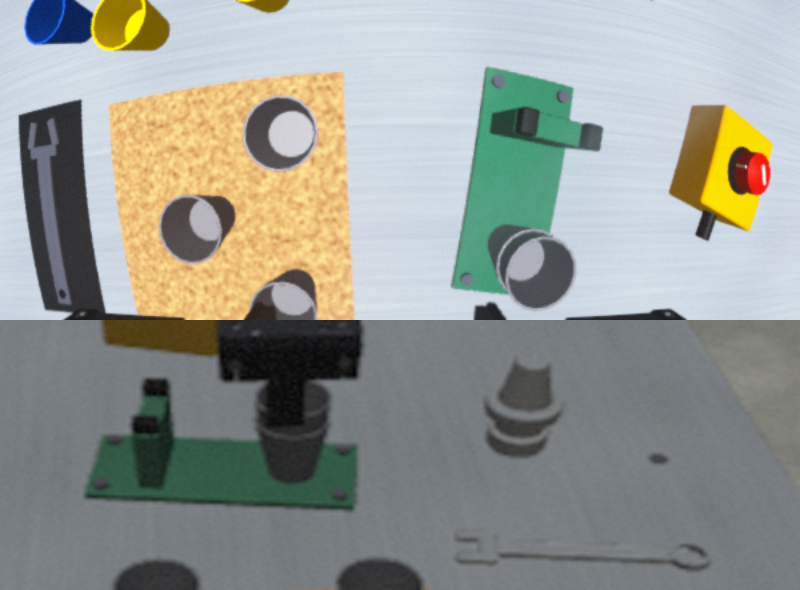

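The first sleeve is nested level, its rim evenly above the fixed one. In the crop, the other three have rims at (280,133), (191,229) and (284,312). I'll check that these still match.

```bash
python3 - <<'E'
from h import *
d=shot("wrist"); s=ctrl.get_state(); print(s["position"])
print(onz(d,[[250,100],[183,172],[253,234]],.07))
print("stack",onz(d,[[540*.75+40-1,269*.75]],.103))
E
```

```text
[ 0.556  -0.009   0.2194]
[[ 0.4677 -0.0777  0.07  ]
 [ 0.5385 -0.1609  0.07  ]
 [ 0.6132 -0.0871  0.07  ]]
stack [[0.5717 0.1139 0.103 ]]
```

Request:
carry_out(steps=[[0, 0, 0, -4.5, -3.4, 0, 1], [0, 0, 0, -8.8, -6.8, 0, 1], [0, 0, 0, -8.8, -6.8, -4, 1], [0, 0, 0, -8.8, -6.8, -8, 1], [0, 0, 0, -8.8, -6.8, -11, 1], [0, 0, 0, -8.8, -6.8, -11, 1], [0, 0, 0, -8.8, -6.8, -11, 1], [0, 0, 0, -8.8, -6.8, -11, 1]])

```text
time: 18.05
position: [0.4695, -0.0778, 0.1115]
tool_rot: [0.058, 3.138, 0.0]
ft_force: [0.4, 0.2, -0.6]
grip_width: 1.0
grip_force: 0.0
```

Request:
carry_out(steps=[[0, 0, 0, -0.2, 0.1, -3, 1], [0, 0, 0, -0.2, 0.1, -5.5, 1], [0, 0, 0, -0.2, 0.1, -6.2, 1], [0, 0, 0, -0.2, 0.1, -6.2, 1], [0, 0, 0, -0.2, 0.1, -6.2, 0], [0, 0, 0, -0.2, 0.1, -6.2, 0], [0, 0, 0, -0.2, 0.1, -6.2, 0], [0, 0, 0, -0.2, 0.1, -6.2, 0], [0, 0, 0, -0.2, 0.1, -6.2, 0], [0, 0, 0, -0.2, 0.1, -6.2, 0], [0, 0, 0, -0.2, 0.1, -6.2, 0]], squeeze=30)

```text
time: 19.15
position: [0.4664, -0.077, 0.0483]
tool_rot: [0.059, 3.14, 0.0]
ft_force: [-1.0, 0.1, 5.3]
grip_width: 0.668
grip_force: 31.6
```

Request:
carry_out(steps=[[0, 0, 0, 0, 0, 2, 0], [0, 0, 0, 0, 0, 6, 0], [0, 0, 0, 0, 0, 11, 0], [0, 0, 0, 0, 0, 15.5, 0], [0, 0, 0, 2.5, 4, 15.5, 0], [0, 0, 0, 5, 8, 15.5, 0], [0, 0, 0, 7.5, 12, 15.5, 0], [0, 0, 0, 9.5, 16, 15.5, 0], [0, 0, 0, 10.9, 19.5, 15.5, 0], [0, 0, 0, 10.9, 19.5, 15.5, 0], [0, 0, 0, 10.9, 19.5, 15.5, 0], [0, 0, 0, 10.9, 19.5, 15.5, 0]])

```text
time: 20.35
position: [0.5744, 0.1166, 0.202]
tool_rot: [-0.061, -3.14, 0.002]
ft_force: [-0.6, -0.7, -0.9]
grip_width: 0.664
grip_force: 32.7
```

Request:
carry_out(steps=[[0, 0, 0, 0, 0, -2, 0], [0, 0, 0, 0, 0, -4.5, 0], [0, 0, 0, 0, 0, -4.5, 0], [0, 0, 0, 0, 0, -4.5, 0]])

```text
time: 20.75
position: [0.5745, 0.1169, 0.1578]
tool_rot: [-0.062, -3.14, 0.0]
ft_force: [-0.6, 0.4, -1.3]
grip_width: 0.663
grip_force: 32.7
```

Request:
carry_out(steps=[[0, 0, 0, 0.1, 0.15, -1.5, 0], [0, 0, 0, 0.1, 0.15, -3, 0], [0, 0, 0, 0.1, 0.15, -4.2, 0], [0, 0, 0, 0.1, 0.15, -4.8, 0], [0, 0, 0, 0.1, 0.15, -5.1, 0], [0, 0, 0, 0.1, 0.15, -5.2, 0], [0, 0, 0, 0.1, 0.15, -5.2, 0]])

```text
time: 21.45
position: [0.5757, 0.119, 0.1067]
tool_rot: [-0.059, -3.141, 0.001]
ft_force: [-2.4, -2.3, 5.1]
grip_width: 0.666
grip_force: 32.8
```

Request:
carry_out(steps=[[0, 0, 0, 0, 0, -0.15, 0], [0, 0, 0, 0, 0, -0.15, 0], [0, 0, 0, 0, 0, 0, 0.75], [0, 0, 0, 0, 0, 0, 0.9], [0, 0, 0, 0, 0, 0, 0.9], [0, 0, 0, 0, 0, 4, 0.9], [0, 0, 0, 0, 0, 8, 0.9], [0, 0, 0, 0, 0, 12, 0.9], [0, 0, 0, 0, -5, 12, 0.9], [0, 0, 0, 0, -10, 12, 0.9], [0, 0, 0, -1, -14, 12, 1], [0, 0, 0, -2, -18, 12, 1]])

```text
time: 22.65
position: [0.5556, -0.0621, 0.2255]
tool_rot: [0.059, 3.14, -0.0]
ft_force: [0.3, 0.1, -1.1]
grip_width: 0.976
grip_force: 0.0
```

Request:
carry_out(steps=[[0, 0, 0, 0, -1, 0, 1], [0, 0, 0, 0, -1, 0, 1], [0, 0, 0, 0, -1, 0, 1], [0, 0, 0, 0, -1, 0, 1]])

```text
time: 23.05
position: [0.5563, -0.0678, 0.2253]
tool_rot: [-0.053, -3.141, -0.001]
ft_force: [-0.2, -0.3, -1.7]
grip_width: 1.0
grip_force: 0.0
```

```bash
python3 - <<'E'
from h import *
s=ctrl.get_state(); print(s["position"],s["tool_rot"],s["grip_width"],s["ft_force"])
d=shot("wrist","w7"); t=shot("top","t7"); sd=shot("side","s7")
a=cv2.resize(d["pixels"][0:260,0:640,::-1],(640,260)); b=cv2.resize(sd["pixels"][120:220,240:400,::-1],(480,300),interpolation=cv2.INTER_CUBIC)
b=np.hstack([b,np.zeros((300,160,3),np.uint8)])
cv2.imwrite("pics/c7.png",np.vstack([a,b]))
E
```

```text
[ 0.5563 -0.0678  0.2253] [-0.0532 -3.1409 -0.0012] 1.0004592122581262 [-0.2044 -0.3335 -1.6946]
```

View pics/c7.png

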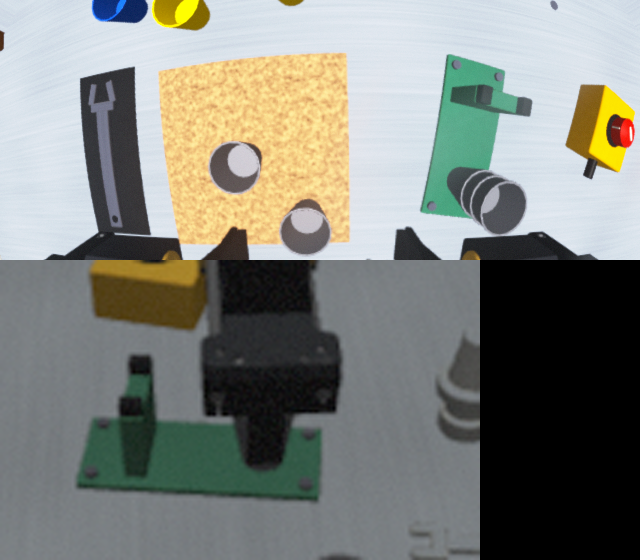

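Two sleeves are stacked evenly. The remaining two have rims at (234,167) and (305,231).

```bash
python3 - <<'E'
from h import *
d=shot("wrist"); s=ctrl.get_state(); print(s["position"],onz(d,[[234,167],[305,231]],.07))
t=shot("top"); print([onz(t,e,.07)[0] for e,ax in sleeves_top(t) if ax[1]<30])
E
```

```text
[ 0.556  -0.069   0.2254] [[ 0.5376 -0.1619  0.07  ]
 [ 0.6136 -0.0887  0.07  ]]
[array([ 0.0906, -0.7132,  0.07  ])]
```

Request:
carry_out(steps=[[0, 0, 0, -1, -4.5, 0, 1], [0, 0, 0, -1.8, -9.2, 0, 1], [0, 0, 0, -1.8, -9.2, -4, 1], [0, 0, 0, -1.8, -9.2, -8, 1], [0, 0, 0, -1.8, -9.2, -11.4, 1], [0, 0, 0, -1.8, -9.2, -11.4, 1], [0, 0, 0, -1.8, -9.2, -11.4, 1], [0, 0, 0, -1.8, -9.2, -11.4, 1]])

```text
time: 24.1
position: [0.5395, -0.1627, 0.1139]
tool_rot: [0.058, 3.137, -0.001]
ft_force: [0.3, 0.1, 0.2]
grip_width: 0.999
grip_force: 0.0
```

Request:
carry_out(steps=[[0, 0, 0, -0.1, 0.2, -3, 1], [0, 0, 0, -0.1, 0.2, -5.7, 1], [0, 0, 0, -0.1, 0.2, -6.4, 1], [0, 0, 0, -0.1, 0.2, -6.4, 1], [0, 0, 0, -0.1, 0.2, -6.4, 0], [0, 0, 0, -0.1, 0.2, -6.4, 0], [0, 0, 0, -0.1, 0.2, -6.4, 0], [0, 0, 0, -0.1, 0.2, -6.4, 0], [0, 0, 0, -0.1, 0.2, -6.4, 0], [0, 0, 0, -0.1, 0.2, -6.4, 0], [0, 0, 0, -0.1, 0.2, -6.4, 0]])

```text
time: 25.2
position: [0.5373, -0.1604, 0.0482]
tool_rot: [0.059, 3.14, 0.0]
ft_force: [-0.3, -0.5, 4.7]
grip_width: 0.66
grip_force: 30.4
```

Request:
carry_out(steps=[[0, 0, 0, 0, 0, 2, 0], [0, 0, 0, 0, 0, 6, 0], [0, 0, 0, 0, 0, 11, 0], [0, 0, 0, 0, 0, 15, 0], [0, 0, 0, 1, 3, 18, 0], [0, 0, 0, 2, 8, 18, 0], [0, 0, 0, 3, 13, 18, 0], [0, 0, 0, 3.8, 18, 18, 0], [0, 0, 0, 3.8, 22, 18, 0], [0, 0, 0, 3.8, 26, 18, 0], [0, 0, 0, 3.8, 27.9, 18, 0], [0, 0, 0, 3.8, 27.9, 18, 0]])

```text
time: 26.4
position: [0.5736, 0.1235, 0.2263]
tool_rot: [-0.048, -3.139, -0.002]
ft_force: [0.8, -0.8, -0.8]
grip_width: 0.652
grip_force: 30.5
```

Request:
carry_out(steps=[[0, 0, 0, 0, 0, 0, 0], [0, 0, 0, 0, 0, 0, 0], [0, 0, 0, 0, 0, -2, 0], [0, 0, 0, 0, 0, -4.5, 0], [0, 0, 0, 0, 0, -4.5, 0], [0, 0, 0, 0, 0, -4.5, 0]])

```text
time: 27.0
position: [0.5748, 0.1172, 0.1828]
tool_rot: [-0.062, -3.14, 0.001]
ft_force: [1.1, -0.2, -1.3]
grip_width: 0.656
grip_force: 30.5
```

Request:
carry_out(steps=[[0, 0, 0, 0.1, 0.15, -1.5, 0], [0, 0, 0, 0.1, 0.15, -3, 0], [0, 0, 0, 0.1, 0.15, -4.2, 0], [0, 0, 0, 0.1, 0.15, -4.8, 0], [0, 0, 0, 0.1, 0.15, -5.1, 0], [0, 0, 0, 0.1, 0.15, -5.2, 0], [0, 0, 0, 0.1, 0.15, -5.2, 0]])

```text
time: 27.7
position: [0.576, 0.1199, 0.1313]
tool_rot: [0.059, 3.141, -0.0]
ft_force: [-1.6, -1.6, 3.6]
grip_width: 0.654
grip_force: 30.6
```

Contact came at the expected height. I'll seat it with a light push, release, and go towards the last sleeve.

Request:
carry_out(steps=[[0, 0, 0, 0, 0, -0.2, 0], [0, 0, 0, 0, 0, -0.2, 0], [0, 0, 0, 0, 0, 0, 0.75], [0, 0, 0, 0, 0, 0, 0.9], [0, 0, 0, 0, 0, 0, 0.9], [0, 0, 0, 0, 0, 4, 0.9], [0, 0, 0, 0, 0, 8, 0.9], [0, 0, 0, 0, 0, 9.5, 0.9], [0, 0, 0, 0, -5, 9.5, 0.9], [0, 0, 0, 0, -10, 9.5, 0.9], [0, 0, 0, 0, -15, 9.5, 1], [0, 0, 0, 0, -17, 9.5, 1]])

```text
time: 28.9
position: [0.575, -0.0566, 0.2254]
tool_rot: [0.07, 3.141, -0.004]
ft_force: [0.7, 0.4, -0.1]
grip_width: 0.974
grip_force: 0.0
```

Request:
carry_out(steps=[[0, 0, 0, 0, -2, 0, 1], [0, 0, 0, 0, -2, 0, 1], [0, 0, 0, 0, -2, 0, 1], [0, 0, 0, 0, -2, 0, 1]])

```text
time: 29.3
position: [0.5759, -0.0677, 0.2251]
tool_rot: [-0.055, -3.141, -0.001]
ft_force: [0.5, -0.1, -0.4]
grip_width: 0.999
grip_force: 0.0
```

```bash
python3 - <<'E'
from h import *
s=ctrl.get_state(); print(s["position"],s["tool_rot"],s["grip_width"],s["ft_force"])
d=shot("wrist","w8"); sd=shot("side","s8"); t=shot("top","t8")
a=d["pixels"][0:260,:,::-1]; b=cv2.resize(sd["pixels"][120:250,240:400,::-1],(320,260),interpolation=cv2.INTER_CUBIC)
c=cv2.resize(t["pixels"][150:280,220:380,::-1],(320,260),interpolation=cv2.INTER_CUBIC)
cv2.imwrite("pics/c8.png",np.vstack([a,np.hstack([b,c])]))
E
```

```text
[ 0.5759 -0.0677  0.2251] [-0.0547 -3.1406 -0.0014] 0.9992368486960449 [ 0.4886 -0.1148 -0.3668]
```

View pics/c8.png

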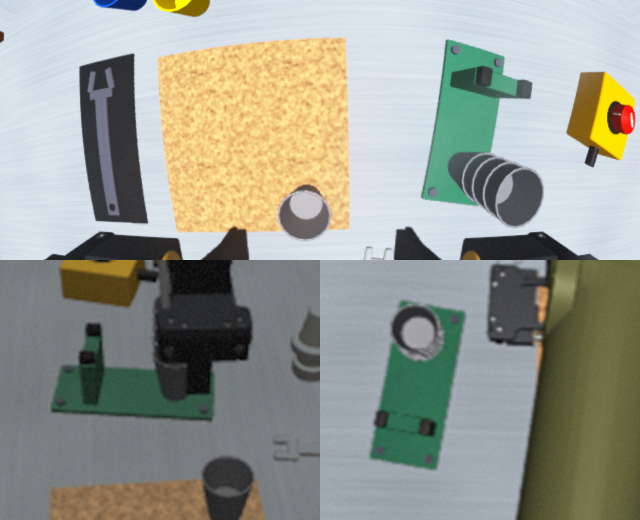

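Three are nested and evenly spaced. The last sleeve's rim is at (304,215).

```bash
python3 - <<'E'
from h import *
d=shot("wrist"); s=ctrl.get_state(); p=onz(d,[[304.5,215]],.07)[0]
print(s["position"],p,(p-s["position"])*100)
print(onz(d,[[278,215],[331,215],[304.5,190],[304.5,241]],.07))
E
```

```text
[ 0.5759 -0.0685  0.2255] [ 0.6144 -0.0877  0.07  ] [  3.8445  -1.922  -15.5497]
[[ 0.6135 -0.1171  0.07  ]
 [ 0.6154 -0.0587  0.07  ]
 [ 0.5859 -0.0863  0.07  ]
 [ 0.6459 -0.0894  0.07  ]]
```

Request:
carry_out(steps=[[0, 0, 0, 2, -1, 0, 1], [0, 0, 0, 4, -1.9, -3, 1], [0, 0, 0, 4, -1.9, -7, 1], [0, 0, 0, 4, -1.9, -11.4, 1], [0, 0, 0, 4, -1.9, -11.4, 1], [0, 0, 0, 4, -1.9, -11.4, 1], [0, 0, 0, 4, -1.9, -11.4, 1]])

```text
time: 30.2
position: [0.6177, -0.0889, 0.1145]
tool_rot: [0.058, 3.137, -0.0]
ft_force: [0.1, 0.8, 0.4]
grip_width: 1.001
grip_force: 0.0
```

Request:
carry_out(steps=[[0, 0, 0, -0.2, 0.1, -3, 1], [0, 0, 0, -0.2, 0.1, -5.7, 1], [0, 0, 0, -0.2, 0.1, -6.4, 1], [0, 0, 0, -0.2, 0.1, -6.4, 1], [0, 0, 0, -0.2, 0.1, -6.4, 0], [0, 0, 0, -0.2, 0.1, -6.4, 0], [0, 0, 0, -0.2, 0.1, -6.4, 0], [0, 0, 0, -0.2, 0.1, -6.4, 0], [0, 0, 0, -0.2, 0.1, -6.4, 0], [0, 0, 0, -0.2, 0.1, -6.4, 0], [0, 0, 0, -0.2, 0.1, -6.4, 0]])

```text
time: 31.3
position: [0.6144, -0.0878, 0.0484]
tool_rot: [0.059, 3.14, 0.0]
ft_force: [-0.2, 1.7, 5.9]
grip_width: 0.664
grip_force: 32.5
```

Request:
carry_out(steps=[[0, 0, 0, 0, 0, 2, 0], [0, 0, 0, 0, 0, 6, 0], [0, 0, 0, 0, 0, 11, 0], [0, 0, 0, 0, 0, 16, 0], [0, 0, 0, 0, 0, 20, 0], [0, 0, 0, -1, 4, 20, 0], [0, 0, 0, -2, 9, 20, 0], [0, 0, 0, -3, 14, 20, 0], [0, 0, 0, -3.9, 18, 20, 0], [0, 0, 0, -3.9, 20.6, 20, 0], [0, 0, 0, -3.9, 20.6, 20, 0], [0, 0, 0, -3.9, 20.6, 20, 0]])

```text
time: 32.5
position: [0.5744, 0.1183, 0.2467]
tool_rot: [-0.057, -3.14, 0.002]
ft_force: [-0.2, -0.5, -1.3]
grip_width: 0.659
grip_force: 34.0
```

Request:
carry_out(steps=[[0, 0, 0, 0, 0, 0, 0], [0, 0, 0, 0, 0, 0, 0], [0, 0, 0, 0, 0, -2, 0], [0, 0, 0, 0, 0, -4, 0], [0, 0, 0, 0, 0, -4, 0], [0, 0, 0, 0, 0, -4, 0]])

```text
time: 33.1
position: [0.5749, 0.1173, 0.2078]
tool_rot: [-0.061, -3.141, 0.0]
ft_force: [-0.4, -0.3, -1.4]
grip_width: 0.657
grip_force: 34.0
```

Request:
carry_out(steps=[[0, 0, 0, 0.1, 0.15, -1.5, 0], [0, 0, 0, 0.1, 0.15, -3, 0], [0, 0, 0, 0.1, 0.15, -4.2, 0], [0, 0, 0, 0.1, 0.15, -4.8, 0], [0, 0, 0, 0.1, 0.15, -5.1, 0], [0, 0, 0, 0.1, 0.15, -5.2, 0], [0, 0, 0, 0.1, 0.15, -5.2, 0], [0, 0, 0, 0.1, 0.15, -5.4, 0], [0, 0, 0, 0.1, 0.15, -5.4, 0]])

```text
time: 34.0
position: [0.5774, 0.1191, 0.1565]
tool_rot: [0.06, 3.137, 0.001]
ft_force: [-2.5, -2.7, 10.6]
grip_width: 0.662
grip_force: 33.6
```

Request:
carry_out(steps=[[0, 0, 0, 0, 0, 0.2, 0.75], [0, 0, 0, 0, 0, 0.2, 0.9], [0, 0, 0, 0, 0, 0.2, 0.9], [0, 0, 0, 0, 0, 4, 0.9], [0, 0, 0, 0, 0, 9, 0.9], [0, 0, 0, -2, 5, 10, 0.9], [0, 0, 0, -4, 10, 10, 0.9], [0, 0, 0, -6, 15, 10, 0.9], [0, 0, 0, -8, 20, 10, 1], [0, 0, 0, -9.1, 25, 10, 1], [0, 0, 0, -9.1, 26.3, 10, 1], [0, 0, 0, -9.1, 26.3, 10, 1]])

```text
time: 35.2
position: [0.4809, 0.3893, 0.2522]
tool_rot: [-0.043, -3.139, -0.003]
ft_force: [-1.0, -1.1, -0.2]
grip_width: 0.995
grip_force: 0.0
```

Request:
carry_out(steps=[[0, 0, 0, 0, 0, 0, 1], [0, 0, 0, 0, 0, 0, 1], [0, 0, 0, 0, 0, 0, 1], [0, 0, 0, 0, 0, 0, 1]])

```text
time: 35.6
position: [0.4855, 0.3814, 0.2538]
tool_rot: [0.062, 3.141, 0.0]
ft_force: [-1.2, -0.3, 0.7]
grip_width: 0.997
grip_force: 0.0
```

```bash
python3 - <<'E'
from h import *
s=ctrl.get_state(); print(s["position"],s["tool_rot"],s["grip_width"],s["ft_force"],s["joint_positions"])
d=shot("wrist","w9"); sd=shot("side","s9"); t=shot("top","t9")
for c,b,_ in blobs(red(d)): print(c,b,onz(d,[b[0]+b[2]/2-.5,b[1]+b[3]/2-.5],.090),onz(d,c,.090))
for c,b,e in fixed_top(t): print("stack",c,b,e,onz(t,e[0],.178)[0])
a=d["pixels"][0:260,:,::-1]; b=cv2.resize(sd["pixels"][80:210,240:400,::-1],(400,325),interpolation=cv2.INTER_CUBIC)
c=cv2.resize(t["pixels"][150:280,220:316,::-1],(240,325),interpolation=cv2.INTER_CUBIC)
cv2.imwrite("pics/c9.png",np.vstack([a,np.hstack([b,c])]))
E
```

```text
[0.4855 0.3814 0.2538] [0.0622 3.1406 0.0002] 0.9972317147712555 [-1.1868 -0.3412  0.6835] [-0.8561  0.2366  0.1774  1.4988 -0.0418  1.4095  0.8543]
[321.4709 177.9852] [ 302  159   40   39 1081] [[0.485  0.3818 0.09  ]] [[0.485  0.3818 0.09  ]]
stack [271.1615 189.4051] [259 177  23  24 390] ((271.06646728515625, 189.3209228515625), (19.005252838134766, 25.476099014282227), 43.790557861328125) [0.5603 0.1056 0.178 ]
```

View pics/c9.png

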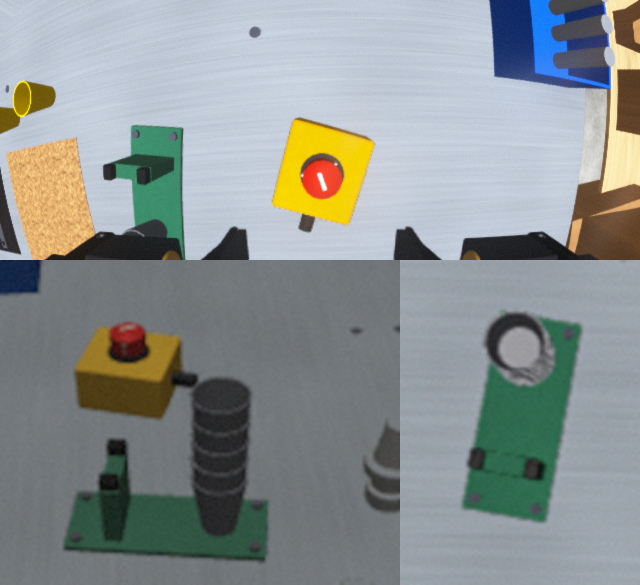

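The stack shows five evenly spaced rims, straight and fully nested. The stop head is at (321,178), directly below the tool. I'll go down to grip its straight sides.

Request:
carry_out(steps=[[0, 0, 0, 0, 0, -5, 1], [0, 0, 0, 0, 0, -10, 1], [0, 0, 0, 0, 0, -14, 1], [0, 0, 0, 0, 0, -16, 1], [0, 0, 0, 0, 0, -16, 1], [0, 0, 0, 0, 0, -16, 1]])

```text
time: 36.35
position: [0.4852, 0.3828, 0.0943]
tool_rot: [0.059, 3.14, 0.001]
ft_force: [0.3, -0.2, 0.3]
grip_width: 0.997
grip_force: 0.0
```

Request:
carry_out(steps=[[0, 0, 0, 0.05, -0.1, -1.5, 1], [0, 0, 0, 0.05, -0.1, -2.3, 1], [0, 0, 0, 0.05, -0.1, -2.3, 1], [0, 0, 0, 0.05, -0.1, -2.3, 0], [0, 0, 0, 0.05, -0.1, -2.3, 0], [0, 0, 0, 0.05, -0.1, -2.3, 0], [0, 0, 0, 0.05, -0.1, -2.3, 0], [0, 0, 0, 0.05, -0.1, -2.3, 0], [0, 0, 0, 0.05, -0.1, -2.3, 0], [0, 0, 0, 0.05, -0.1, -2.3, 0]], squeeze=35)

```text
time: 37.35
position: [0.4853, 0.3823, 0.0708]
tool_rot: [0.058, 3.141, 0.002]
ft_force: [1.1, 1.5, -0.8]
grip_width: 0.495
grip_force: 35.0
```

Request:
carry_out(steps=[[0, 0, -3.5, 0, 0, 0.14, 0], [0, 0, -7, 0, 0, 0.28, 0], [0, 0, -10.5, 0, 0, 0.42, 0], [0, 0, -14, 0, 0, 0.57, 0], [0, 0, -17.5, 0, 0, 0.71, 0], [0, 0, -21, 0, 0, 0.85, 0], [0, 0, -24.5, 0, 0, 1.0, 0], [0, 0, -28, 0, 0, 1.14, 0], [0, 0, -31.5, 0, 0, 1.28, 0], [0, 0, -35, 0, 0, 1.4, 0], [0, 0, -36, 0, 0, 1.4, 0], [0, 0, -36, 0, 0, 1.4, 0]])

```text
time: 38.55
position: [0.4858, 0.3839, 0.0848]
tool_rot: [1.024, 2.969, 0.006]
ft_force: [2.1, 3.9, -3.1]
grip_width: 0.494
grip_force: 35.0
```

Request:
carry_out(steps=[[0, 0, -1.5, 0, 0, 0, 0], [0, 0, -1.5, 0, 0, 0, 0]])

```text
time: 38.75
position: [0.4859, 0.3839, 0.0848]
tool_rot: [1.062, 2.955, 0.006]
ft_force: [3.1, 4.7, -2.4]
grip_width: 0.498
grip_force: 35.0
```

Request:
carry_out(steps=[[0, 0, -1.5, 0, 0, 0, 0.7], [0, 0, -1.5, 0, 0, 0, 1], [0, 0, -1.5, 0, 0, 0, 1], [0, 0, -1.5, 0, 0, 0, 1], [0, 0, -1.5, 0, 0, 3, 1], [0, 0, -1.5, 0, 0, 8, 1], [0, 0, -1.5, 0, 0, 13, 1], [0, 0, -1.5, 0, 0, 17, 1], [0, 0, -1.5, -4, -4, 20, 1], [0, 0, -1.5, -4, -4, 20, 1], [0, 0, -1.5, -4, -4, 20, 1], [0, 0, -1.5, -4, -4, 20, 1]])

```text
time: 39.95
position: [0.4452, 0.3418, 0.2839]
tool_rot: [-1.104, -2.941, -0.0]
ft_force: [-0.2, 0.0, 1.4]
grip_width: 1.002
grip_force: 0.0
```

```bash
python3 - <<'E'
from h import *
s=ctrl.get_state(); print(s["position"],s["tool_rot"],s["grip_width"],s["ft_force"])
t=shot("top","t10"); sd=shot("side","s10"); d=shot("wrist","w10")
H=hsv(d); 
for c,b,k in blobs(red(d)): print("wrist red",c,b,onz(d,c,.104),onz(d,c,.09))
s0=cv2.imread("pics/side0.png")[:,:,::-1]; s9=cv2.imread("pics/s9.png")[:,:,::-1]
for n,p in (("s0",s0),("s9",s9),("s10",sd["pixels"])): 
    q=dict(sd); q["pixels"]=p; print(n,[(c,b) for c,b,_ in blobs(red(q),15)])
for n in ("top0","t9","t10"):
    q=dict(t); q["pixels"]=cv2.imread(f"pics/{n}.png")[:,:,::-1]; print(n,[(c,b) for c,b,_ in blobs(red(q),15)])
a=cv2.resize(sd["pixels"][80:210,240:400,::-1],(400,325),interpolation=cv2.INTER_CUBIC)
cv2.imwrite("pics/c10.png",np.hstack([a,cv2.resize(s0[80:210,240:400,::-1],(400,325),interpolation=cv2.INTER_CUBIC)]))
E
```

```text
[0.4452 0.3418 0.2839] [-1.1037 -2.941  -0.0001] 1.0017014664987092 [-0.1651  0.0174  1.3829]
wrist red [370.9018 178.1088] [353 160  37  37 947] [[0.4847 0.3822 0.104 ]] [[0.4888 0.3817 0.09  ]]
s0 [(array([289.9853, 105.6618]), array([284, 102,  13,   8,  68], dtype=int32))]
s9 [(array([290.7846, 109.6923]), array([285, 107,  13,   7,  65], dtype=int32))]
s10 [(array([290.1471, 105.6471]), array([284, 102,  13,   8,  68], dtype=int32))]
top0 [(array([161.0631, 220.6505]), array([152, 213,  18,  17, 206], dtype=int32))]
t9 [(array([167.6494, 221.1688]), array([165, 214,   7,  15,  77], dtype=int32))]
t10 [(array([161.1159, 220.6184]), array([152, 213,  18,  17, 207], dtype=int32))]
```

View pics/c10.png

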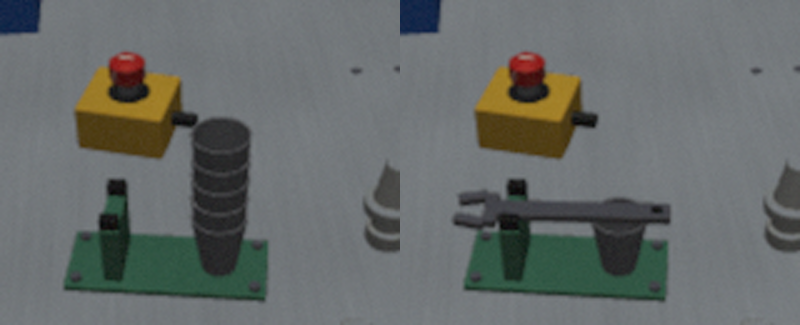

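The stop is back at its starting height: the red centroid in the side view is (290.1,105.6), the same as at the start. The stack is straight with five even rims, and the robot is clear, so I'm handing in.

```bash
python3 -c "
from bench import ctrl
print(ctrl.close_job())"
```

```text
the job is handed in; nothing more can be done
None
```

I pressed the stop down, laid the spanner centred along the mat, nested all four loose sleeves on the fixed one, then turned the stop fully up again and handed the job in at about 40 s; the hand-in returned no verdict.

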